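# Step a ratchet sampling carousel back by one vial

## Task

The vial sampler's carousel was stepped one vial too far, and its ratchet lets it turn forward (counter-clockwise from above) only. With a fingertip, push the ball lever of the ratchet pawl over, so that the pawl lifts out of the teeth and stays up by itself; push the carousel gently backward (clockwise) by one notch by one of its upright pegs; then push the lever back so that the pawl drops into that notch and locks the carousel again. Only push things: grasp and lift nothing, leave the vials standing in their pockets and leave the beaker, dropper bottle and tip box where they are.

Things in the scene. Friction and masses are not known exactly. Their poses are not given: they have to be found in the camera images.
- sampler: Vial sampler, fixed: white round base 226 mm across, a flat carousel on it, a white head with a needle behind. Origin: on the carousel's upright axis at worktop height. z up, x from the axis to the head, so -x is the front, with the pawl; y is left for one who stands in front. All lengths in these texts are mm in this frame. Within 125 of the axis all but the head is below z 113.
- plate_top (a point): Centre of the carousel plate's top (z 28, radius 104). In the middle a white tray of 12 open pockets (out to radius 61, z 60). Outside it six upright steel pegs, diameter 9 to 11, z 28 to 59, on a circle of radius 74, 60 degrees apart. On the rim (radius 90 to 104) twelve saw teeth, one every 30 degrees, rising from z 28 to a step at z 38.
- carousel (a joint): Turn of the carousel, rad. About 0 at the start; GROWS as it turns backward (clockwise from above): one notch back is +0.524. Stays where left; some 1.2 N at a peg moves it. With the pawl down it turns forward, but back no more than 0.07. Between 0.45 and 0.55 the pawl drops fully into the next notch; a little beyond, its nose lies 0.2 rad up on a tooth tip until the carousel is pushed a bit forward.
- pawl_pivot (a point): Centre of the pawl's level pivot bolt (along x; x -97, y 44, z 46). It does not move. The pawl, a dark steel arm 44 long, 12 wide (x -103 to -91), with a nose at its end and an upright lever with a ball, turns on it. The bolt sits on a post just outside the rim: x -126 to -108, y 33 to 55, top z 53.
- pawl (a joint): Turn of the pawl, rad. 0: down, pointing to -y, nose in a notch. Grows as the nose rises, while the ball lever throws over towards +y, to the stop at 0.58. Held only by the ball's weight (under 2 N at the ball): let go below 0.3 it falls back to 0, above 0.42 it falls over to 0.58 and stays there.
- pawl_ball (a point): Centre of the steel ball, 22 across, on the pawl's upright lever; moves with the pawl. At pawl 0 it is at y 33, z 100; a push in +y on its side until its centre is past y 55 makes it fall over to y 64, z 97, where it stays. A push in -y until its centre is short of y 47 makes it fall back, nose into the teeth. On the way it rises to z 101 at y 44. Nothing but the lever stands near it.
- needle_point (a point): Point of the needle, x 48, y 0, z 89, over the pocket to be sampled. The head above and behind it: arm x 20 to 150, y -22 to 22, z 139 to 167; column x 114 to 150, y -33 to 33, z 0 to 165.
- peg_left (a point): Top of the carousel peg that stands front left at the start, 150 degrees counter-clockwise from the sampler's x axis; it moves with the carousel. 31 mm tall peg.
- peg_right (a point): Top of the carousel peg that stands front right at the start, 210 degrees counter-clockwise from the sampler's x axis; it moves with the carousel. 31 mm tall peg.
- sample_1_mid (a point): Loose capped glass vial, 16 mm across, 54 mm tall, standing in a pocket of the carousel (foot at z 28 mm, top at 82 mm); the point is its centre, half-way up. To be left standing.
- sample_2_mid (a point): Loose capped glass vial, 16 mm across, 54 mm tall, standing in a pocket of the carousel (foot at z 28 mm, top at 82 mm); the point is its centre, half-way up. To be left standing.
- sample_3_mid (a point): Loose capped glass vial, 16 mm across, 54 mm tall, standing in a pocket of the carousel (foot at z 28 mm, top at 82 mm); the point is its centre, half-way up. To be left standing.
- sample_4_mid (a point): Loose capped glass vial, 16 mm across, 54 mm tall, standing in a pocket of the carousel (foot at z 28 mm, top at 82 mm); the point is its centre, half-way up. To be left standing.
- sample_5_mid (a point): Loose capped glass vial, 16 mm across, 54 mm tall, standing in a pocket of the carousel (foot at z 28 mm, top at 82 mm); the point is its centre, half-way up. To be left standing.
- sample_6_mid (a point): Loose capped glass vial, 16 mm across, 54 mm tall, standing in a pocket of the carousel (foot at z 28 mm, top at 82 mm); the point is its centre, half-way up. To be left standing.
- beaker: Loose glass beaker, 58 mm across, 72 mm tall, standing near the work; origin under its centre. Bystander.
- dropper: Loose dropper bottle with black top, 29 mm across, 83 mm tall; origin under its centre. Bystander.
- tip_box: Loose box for pipette tips, 70 x 107 x 56 mm; origin under its centre. Bystander.

How it is judged:
On the way, in this order (a step that is already met when the one before it is completed fails the run):
1. the pawl is lifted and its lever thrown over onto its stop, the carousel still in its notch (value of joint pawl above 0.5 rad and value of joint carousel between -0.15 and 0.15 rad), for 0.2 s.
2. the carousel is pushed backward while the pawl is up (value of joint carousel above 0.35 rad and value of joint pawl above 0.4 rad), for 0.1 s.
At the end, for the whole second after the job is handed in: The carousel rests one notch (0.524 rad, within 0.09) behind its first notch, the pawl is down in the notch (within 0.1 rad of fully down), and every vial stands upright in its pocket (value of joint carousel between 0.434 and 0.614 rad and value of joint pawl below 0.1 rad and velocity of joint carousel between -0.05 and 0.05 rad/s and angle between each of sample_1_mid, sample_2_mid, sample_3_mid, sample_4_mid, sample_5_mid, sample_6_mid's own z axis and vertical below 0.3 rad and height (world z) of each of sample_1_mid, sample_2_mid, sample_3_mid, sample_4_mid, sample_5_mid, sample_6_mid below 0.065 m and horizontal distance between each of sample_1_mid, sample_2_mid, sample_3_mid, sample_4_mid, sample_5_mid, sample_6_mid and sampler below 0.06 m); the robot touches nothing.
It fails at once if the carousel is turned forward out of its notch (value of joint carousel below -0.25 rad).
It fails at once if the carousel is pushed back far past one notch (value of joint carousel above 0.85 rad).
It fails at once if a vial is lifted, tipped over or taken out (height (world z) of any of sample_1_mid, sample_2_mid, sample_3_mid, sample_4_mid, sample_5_mid, sample_6_mid above 0.072 m or angle between any of sample_1_mid, sample_2_mid, sample_3_mid, sample_4_mid, sample_5_mid, sample_6_mid's own z axis and vertical above 0.5 rad).
It fails at once if the beaker, dropper bottle or tip box is moved (distance of any of beaker, dropper, tip_box from where it was at the start of the episode above 0.02 m).
It fails at once if the sampler is pressed hard (over 30 N) (contact force between any of the arm, the fingers and sampler above 30 N).
It also fails if it takes over 48 s, if anything falls off the work surface, if the arm or the gripper's body presses on something with over 40 N, if the wrist force passes 120 N, or if a joint passes its speed limit or range.

## Robot

A 7-joint arm with a two-finger parallel gripper is mounted at the origin on a cart in front of the work surface, level with it; the furniture and walls round the work are solid. World frame = base frame: x ahead of the robot, y to its left, z up, the work surface at z = 0. Lengths are in m, angles in rad, forces in N, time in s.
With the tool pointing down it reaches from about 0.4 to 0.875 m from the base axis. Payload 19.3 kg.
Tool frame: the origin (TCP) lies midway between the tips of the shut fingers; the grasp point (between the pads) lies 19 mm behind it; z points along the fingers, y is the direction in which the jaws open and shut (so a half turn about z gives the same grasp; the last joint's range is limited). The gripper opens to 85 mm and grips with 20 to 120 N. Pads are 22 mm wide; open, the fingers measure 114 mm over their backs; the gripper's body (76 mm by 85 mm) begins 54 mm behind the grasp point. The pads swing forward as they close: fully open they stand 13 mm farther back than shut.
Start: joints at [1.263, 0.521, -0.036, 1.599, 0.021, 1.021, -0.113], TCP at [0.147, -0.607, 0.231] pointing down, gripper open.
Joint ranges: [-2.91, 2.91], [-0.3, 2.13], [-1.5, 1.42], [0.17, 2.43], [-1.26, 4.41], [0.16, 1.93], [-2.52, 2.52]. Speed limits (rad/s): [1.89, 1.89, 2.39, 2.39, 3.01, 3.01, 3.01].

## Interface

Orientations are given as [roll, pitch, yaw] about the fixed x, y, z axes, in that order (R = Rz(yaw) Ry(pitch) Rx(roll)).
In Python, from workcell import bot gives the robot as it stands.
- The arm moves only by the tool servo_tool, never from a script. Its argument "plan" is a list of rows, each a list of 5 numbers: the shift along the world's x, y, z in mm, then the turn about the world's z in rad, then the gripper's target within -1 to 1 (shut at 1, half-way at 0, fully open at -1). In form: [[tx, ty, tz, yaw, jaw], ...]. A call has exactly 10 rows; each row is the pose to reach, as a shift and turn from the pose commanded when the call began; what a row does not reach only later rows make up. A row lasts 1/12 s, in which the tool goes at most 41.7 mm and 7.16 degrees, less where a joint would pass 70% of its speed; a pose out of reach is approached as far as the arm can. A call with a gripper value outside its range is refused whole. The fingers move at their own pace and stop on an object; "squeeze" is the grip in N (left out, the last holds). Time passes only in rows, so rows that repeat a pose let the fingers close, or fill a call up. It gives the time, the measured TCP pose, the force and the opening at its end, in the units of the state.
- bot.observe(): the state, without advancing time (a new reading comes with each control period).
- bot.grab_frame(name): name is "side" or "top"; returns the picture (400x640x3 uint8, blue, green, red); there is no depth.
- bot.calibration(name): a dict with "fx", "fy", "cx", "cy" (pixels), "T" (4x4, takes a point from camera to world coordinates). Camera axes: x right, y down, z forward; pixel columns grow to the right and rows downward; lengths in m; the calibration is good to about 2 mm. A picture is of the moment at which its call begins. calibration takes no time and is no camera call.
- bot.job_done(): hands the job in, once; it reports no verdict.
The state is a dict: "clock": time; "qpos": joint angles; "qd": joint speeds; "joint_efforts": joint torques, N m; "position": TCP position; "tool_rot": TCP orientation; "force": force on the tool from outside, world axes, zero at the start; "moment": the same for the moment, N m; "grip_width": finger opening in m.
Only numpy, scipy, OpenCV 4.12 (cv2) and the standard library are available. Lean on these libraries where they do the work, as an engineer would, in place of code of your own. Each camera call takes 0.05 s, during which the arm holds its last target.

## Working session

There is one attempt and no reset: what is moved stays moved. The work goes in short steps, Python scripts to look and compute and a tool call to move; the robot and the scene stay as the last step left them, time stands still between calls to the robot, and variables do not carry over. Pictures are saved under pics/ and viewed, and the job is handed in when it is done.

Besides the shell and the picture viewer there is one more tool, called as name(argument=value, ...) on one line, values as JSON. servo_tool: Moves the arm, as the interface text tells. Its arguments: {"type":"object","properties":{"plan":{"type":"array","items":{"type":"array","items":{"type":"number"}}},"squeeze":{"type":"number"}},"required":["plan"]}

```bash
ls; mkdir -p pics
python3 - <<'E'
from workcell import bot
import cv2
for n in ("side","top"):
    im=bot.grab_frame(n); cv2.imwrite(f"pics/{n}0.png",im)
    c=bot.calibration(n); print(n,c)
s=bot.observe(); print(s["clock"],s["position"],s["tool_rot"],s["force"],s["grip_width"])
E
```

```text
pics
side {'fx': 375.43814885384825, 'fy': 375.43814885384825, 'cx': 321.2459710290041, 'cy': 205.36820631797107, 'T': array([[ 0.90563441, -0.30082697,  0.29888033,  0.2913664 ],
       [-0.42379761, -0.61730016,  0.66282434, -0.81413434],
       [-0.01489656, -0.7269413 , -0.68653801,  0.67403148],
       [ 0.        ,  0.        ,  0.        ,  1.        ]])}
top {'fx': 431.3322053503216, 'fy': 431.3322053503216, 'cx': 316.99840478596263, 'cy': 199.16102439864542, 'T': array([[-0.00391775, -0.99648112,  0.08372588,  0.46175609],
       [-0.99991884,  0.00288866, -0.0124088 , -0.23081534],
       [ 0.01212328, -0.0837677 , -0.99641156,  1.0630885 ],
       [ 0.        ,  0.        ,  0.        ,  1.        ]])}
0.1 [ 0.14711703 -0.60716802  0.23079397] [-3.14063943e+00  6.52189436e-05  2.37762101e-01] [ 0.16947696 -0.30385496 -0.95510475] 0.08554457450089067
```

View pics/side0.png

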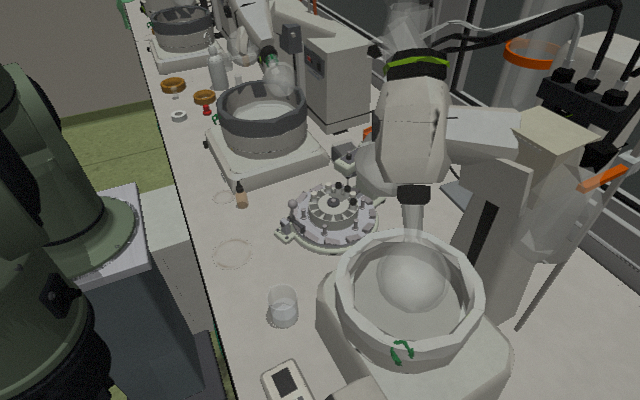

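View pics/top0.png

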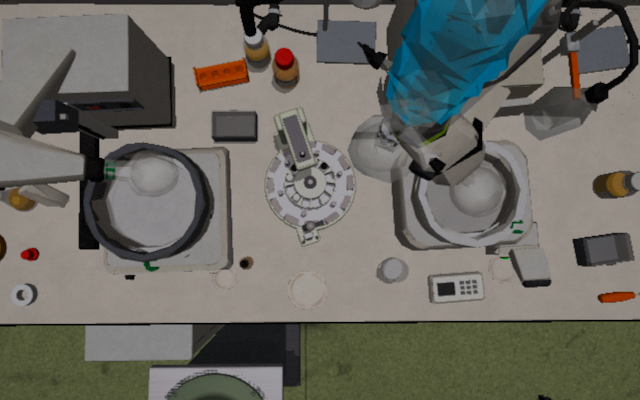

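```bash
cat > h.py <<'E'
import numpy as np, cv2
from workcell import bot
C={n:bot.calibration(n) for n in("side","top")}
def proj(n,p):
    c=C[n];q=np.linalg.inv(c["T"])@np.append(p,1);return np.array([c["fx"]*q[0]/q[2]+c["cx"],c["fy"]*q[1]/q[2]+c["cy"]])
def ray(n,u,v):
    c=C[n];d=c["T"][:3,:3]@np.array([(u-c["cx"])/c["fx"],(v-c["cy"])/c["fy"],1]);return c["T"][:3,3],d
def onz(n,u,v,z):
    o,d=ray(n,u,v);return o+d*(z-o[2])/d[2]
def crop(im,u,v,w,h,k,f):
    cv2.imwrite(f,cv2.resize(im[v:v+h,u:u+w],None,fx=k,fy=k,interpolation=cv2.INTER_CUBIC))
E
python3 - <<'E'
from h import *
crop(cv2.imread("pics/top0.png"),250,90,125,170,5,"pics/topc.png") if 0 else crop(cv2.imread("pics/top0.png"),250,100,125,150,4,"pics/topc.png")
crop(cv2.imread("pics/side0.png"),265,160,130,100,6,"pics/sidec.png")
print(proj("top",[.147,-.607,.231]),proj("side",[.147,-.607,.231]))
E
```

```text
[513.21433832 403.37110276] [121.48536519 429.35020966]
```

View pics/topc.png

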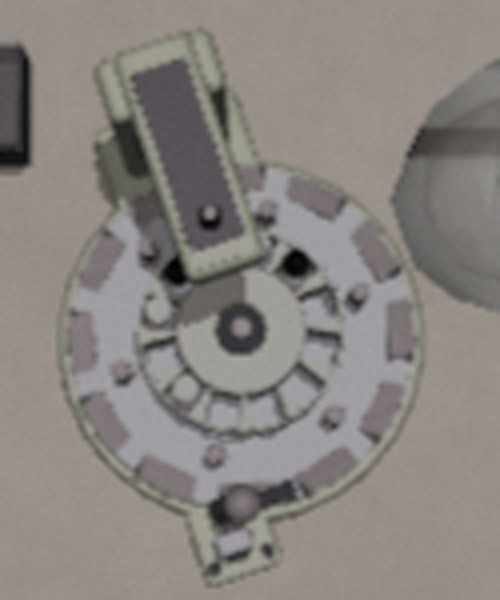

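View pics/sidec.png

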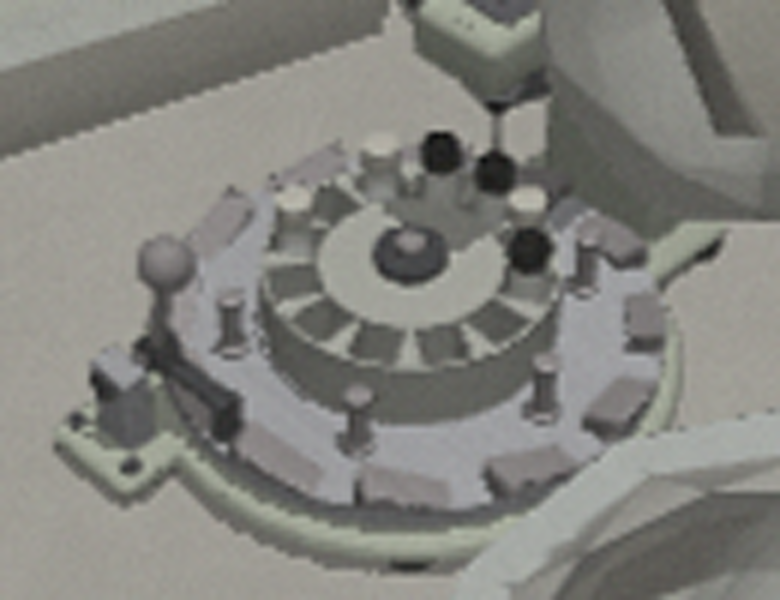

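Run:
```python
from h import *
t=lambda x,y:((x+.5)/4-.5+250,(y+.5)/4-.5+100)
s=lambda x,y:((x+.5)/6-.5+265,(y+.5)/6-.5+160)
def tri(a,b):
    o1,d1=ray("top",*a);o2,d2=ray("side",*b)
    A=np.c_[d1,-d2];k=np.linalg.lstsq(A,o2-o1,rcond=None)[0]
    p,q=o1+k[0]*d1,o2+k[1]*d2;return (p+q)/2,np.linalg.norm(p-q)
print("ball",tri(t(241,503),s(167,263)),onz("top",*t(241,503),.1))
tp=[(214,457),(335,418),(358,297),(265,213),(148,250),(122,372)]
P=np.array([onz("top",*t(*q),.059) for q in tp])
c=P.mean(0);print("centre",c)
for i,p in enumerate(P):
    d=p-c;print(np.hypot(*d[:2]),np.degrees(np.arctan2(d[1],d[0]))%360-150-60*i)
for a,b in zip(tp[:3],[(231,298),(360,393),(545,360)]): print(tri(t(*a),s(*b)),onz("side",*s(*b),.059))
print("hub",tri(t(241,328),s(411,243)))
# pawl bolts, beaker etc
b=onz("top",*t(241,503),.1)-c;print("ball rel",b[:2],np.linalg.norm(b[:2]),np.degrees(np.arctan2(b[1],b[0]))%360)
print("expected ball angle rel",np.degrees(np.arctan2(33,-97)))
print("beaker",onz("top",393,270,.07),"dropper",onz("top",247,263,.08),"tipbox",onz("top",235,126,.056))
```

```text
ball (array([ 0.48472817, -0.22691132,  0.10125178]), np.float64(0.001395049412343619)) [ 0.48409061 -0.22670004  0.1       ]
centre [ 0.58381178 -0.22641389  0.059     ]
0.0736336907129558 17.81823289211664
0.0740236673111415 18.10805251526392
0.07247471906555918 17.487320255091618
0.07331032758944123 18.4436858094611
0.0736572930376809 -342.65473235030845
0.0726515161425487 -342.28404477143715
(array([ 0.51370312, -0.21142185,  0.05724583]), np.float64(0.0037404769105319753)) [ 0.51486933 -0.21364141  0.059     ]
(array([ 0.53627739, -0.28219454,  0.05935105]), np.float64(0.004066455377273255)) [ 0.53839388 -0.28242795  0.059     ]
(array([ 0.60767441, -0.29640638,  0.05823665]), np.float64(0.004223743782137143)) [ 0.60937717 -0.29756937  0.059     ]
hub (array([ 0.58655627, -0.22704214,  0.07047524]), np.float64(0.0012105724407121597))
ball rel [-0.09972117 -0.00028614] 0.09972158036334831 180.16440583073768
expected ball angle rel 161.21137801783155
beaker [ 0.3823318  -0.41614847  0.07      ] dropper [ 0.40036349 -0.0846425   0.08      ] tipbox [ 0.72106036 -0.04956051  0.056     ]
```

Run:
```python
from h import *
# line of top-ray at glass blob centre & edge, projected to side
for uv in [(380,147),(350,147),(402,220),(402,245)]:
    print(uv,[(z,onz("top",*uv,z)[:2].round(3).tolist(),proj("side",onz("top",*uv,z)).round().tolist()) for z in (0,.1,.2,.3,.4,.5)])
crop(cv2.imread("pics/side0.png"),240,60,260,190,3,"pics/sd.png")
crop(cv2.imread("pics/top0.png"),330,60,200,190,4,"pics/td.png")
```

```text
(380, 147) [(0, [0.682, -0.402], [404.0, 257.0]), (0.1, [0.661, -0.386], [398.0, 225.0]), (0.2, [0.64, -0.37], [391.0, 187.0]), (0.3, [0.62, -0.354], [383.0, 142.0]), (0.4, [0.599, -0.338], [372.0, 87.0]), (0.5, [0.578, -0.322], [359.0, 19.0])]
(350, 147) [(0, [0.682, -0.327], [387.0, 235.0]), (0.1, [0.661, -0.318], [381.0, 205.0]), (0.2, [0.64, -0.309], [375.0, 170.0]), (0.3, [0.62, -0.3], [367.0, 128.0]), (0.4, [0.599, -0.291], [358.0, 76.0]), (0.5, [0.578, -0.282], [346.0, 11.0])]
(402, 220) [(0, [0.499, -0.454], [343.0, 306.0]), (0.1, [0.495, -0.433], [338.0, 269.0]), (0.2, [0.492, -0.412], [332.0, 226.0]), (0.3, [0.488, -0.391], [324.0, 175.0]), (0.4, [0.485, -0.37], [315.0, 113.0]), (0.5, [0.481, -0.349], [304.0, 37.0])]
(402, 245) [(0, [0.437, -0.453], [316.0, 317.0]), (0.1, [0.44, -0.432], [311.0, 279.0]), (0.2, [0.442, -0.411], [305.0, 235.0]), (0.3, [0.444, -0.39], [298.0, 182.0]), (0.4, [0.447, -0.369], [290.0, 119.0]), (0.5, [0.449, -0.348], [280.0, 41.0])]
```

View pics/sd.png

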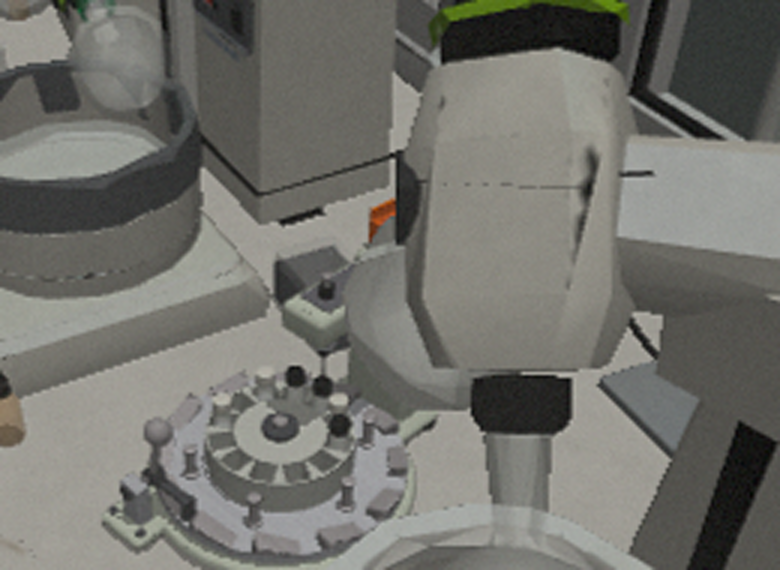

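View pics/td.png

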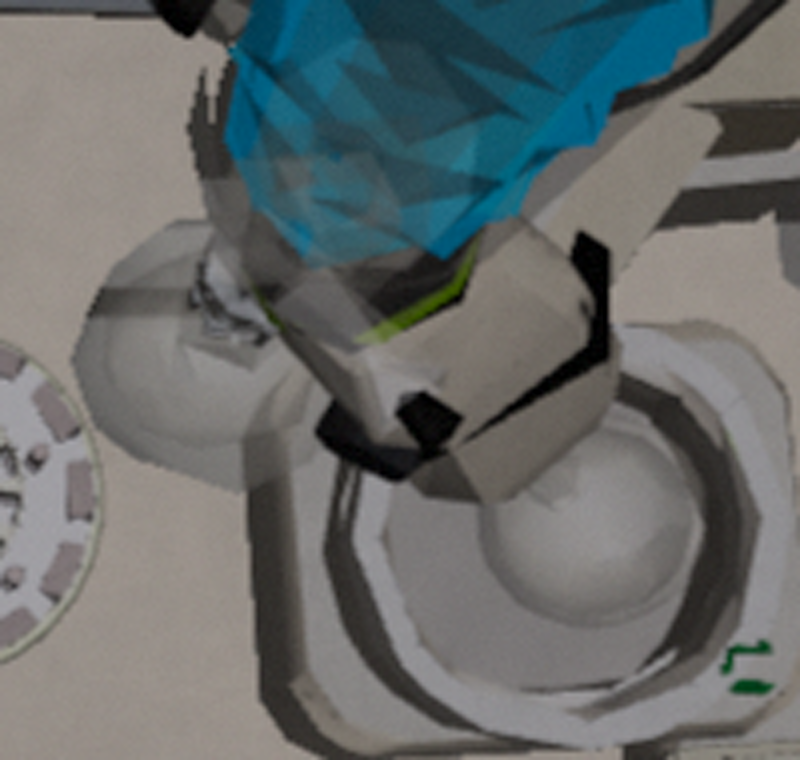

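servo_tool(plan=[[23,31,0,0.01,1],[46,62,0,0.02,1],[69,93,0,0.03,1],[92,124,0,0.04,1],[115,155,0,0.05,1],[138,186,0,0.06,1],[161,217,0,0.07,1],[184,248,0,0.08,1],[207,279,0,0.085,1],[230,310,0,0.085,1]])

```text
clock: 0.93
position: [0.3778, -0.2957, 0.2313]
tool_rot: [-3.142, 0.0, 0.323]
force: [0.2, -1.1, -0.5]
grip_width: -0.0001
```

servo_tool(plan=[[30,8,0,0,1],[60,16,0,0,1],[90,25,0,0,1],[118,34,0,0,1],[118,34,-30,0,1],[118,34,-60,0,1],[118,34,-90,0,1],[118,34,-110,0,1],[118,34,-125,0,1],[118,34,-125,0,1]])

```text
clock: 1.77
position: [0.4936, -0.2626, 0.1033]
tool_rot: [-3.138, 0.003, 0.323]
force: [-0.7, 0.4, -0.6]
grip_width: -0.0003
```

```bash
cat > look.py <<'E'
import sys
from h import *
k=sys.argv[1]
t=bot.grab_frame("top");s=bot.grab_frame("side")
cv2.imwrite(f"pics/top{k}.png",t);cv2.imwrite(f"pics/side{k}.png",s)
f=4.5
a=cv2.resize(t[130:250,262:358],None,fx=4,fy=4,interpolation=cv2.INTER_CUBIC)
b=cv2.resize(s[150:270,270:370],None,fx=4,fy=4,interpolation=cv2.INTER_CUBIC)
cv2.imwrite(f"pics/l{k}.png",np.hstack([a,b]))
o=bot.observe();print(o["clock"],o["position"],o["tool_rot"],o["force"])
E
python3 look.py 1
```

```text
1.8667 [ 0.49509443 -0.26333768  0.10633652] [-3.14097062e+00  5.97912029e-04  3.22741209e-01] [0.15105137 0.01539594 1.10360543]
```

View pics/l1.png

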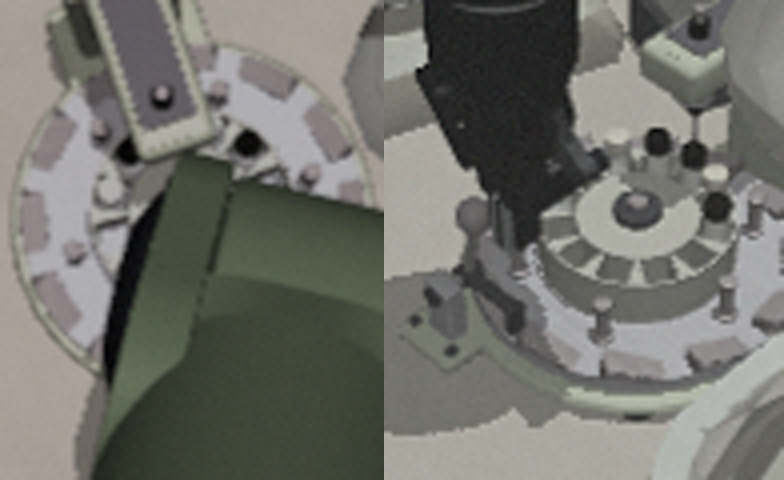

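servo_tool(plan=[[0,0,-7,0,1],[0,0,-14,0,1],[-2,6,-14,0,1],[-4,11,-14,0,1],[-5,16,-14,0,1],[-7,20,-14,0,1],[-8,25,-14,0,1],[-10,30,-14,0,1],[-12,35,-14,0,1],[-12,35,-14,0,1]])

```text
clock: 2.7
position: [0.4829, -0.2272, 0.0924]
tool_rot: [-3.141, 0.0, 0.324]
force: [0.3, -0.5, 0.0]
grip_width: 0.0
```

```bash
python3 look.py 2
```

```text
2.8 [ 0.48326861 -0.22829306  0.09237511] [ 3.14147599e+00 -1.17728138e-04  3.23037289e-01] [ 0.03543724 -0.71078469 -0.00829003]
```

View pics/l2.png

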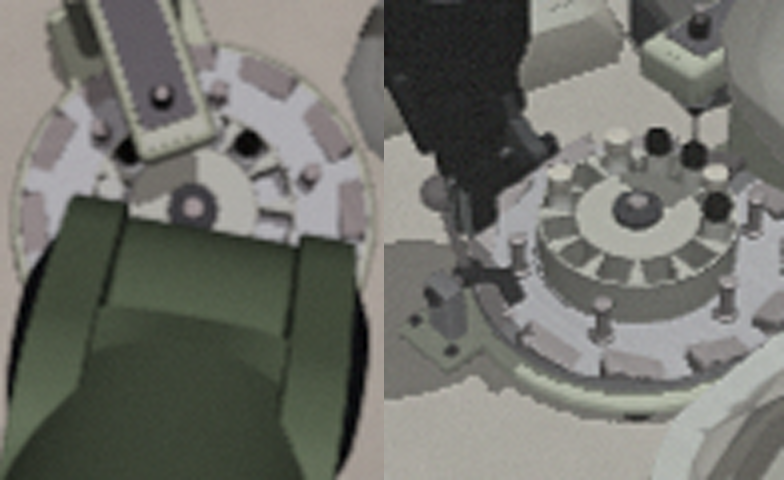

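servo_tool(plan=[[-1,2,0,0,1],[-1,4,0,0,1],[-2,6,0,0,1],[-3,8,0,0,1],[-3,9,0,0,1],[-3,9,0,0,1],[-3,9,0,0,1],[-3,9,0,0,1],[-3,9,0,0,1],[-3,9,0,0,1]])

```text
clock: 3.63
position: [0.4801, -0.2196, 0.0923]
tool_rot: [3.142, 0.0, 0.323]
force: [-0.9, -4.1, -0.1]
grip_width: -0.0005
```

```bash
python3 look.py 3; python3 -c "
from h import *
print(((proj('side',[.4747,-.1974,.097])-[270,150])*4+[384,0]))"
```

```text
3.7333 [ 0.48017935 -0.21957164  0.09228885] [3.14148616e+00 4.43302235e-05 3.22651436e-01] [-0.59142322 -4.02487244  0.44367487]
[437.46711389 192.83661166]
```

View pics/l3.png

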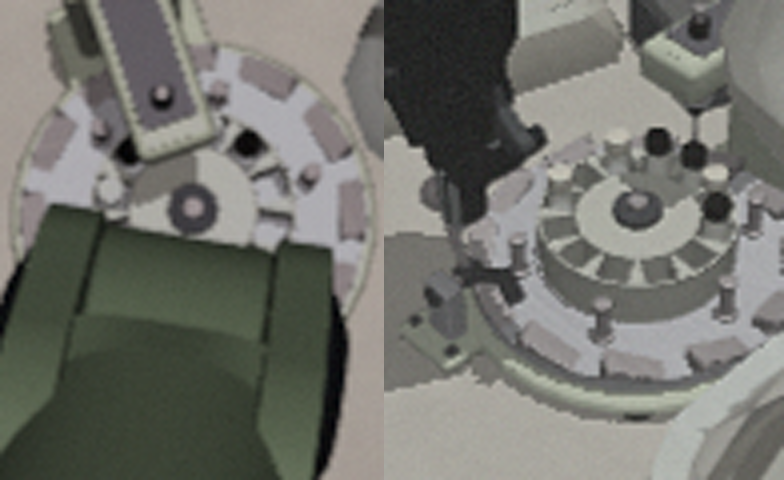

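servo_tool(plan=[[4,-12,0,0,1],[9,-28,0,0,1],[9,-28,20,0,1],[9,-28,45,0,1],[15,-25,45,-0.1,1],[22,-21,45,-0.18,1],[31,-17,45,-0.26,1],[31,-17,45,-0.26,1],[31,-17,45,-0.26,1],[31,-17,45,-0.26,1]])

```text
clock: 4.57
position: [0.5108, -0.2368, 0.1371]
tool_rot: [-3.141, 0.001, 0.065]
force: [0.0, 0.3, 0.6]
grip_width: -0.0
```

```bash
python3 look.py 4
```

```text
4.6667 [ 0.51069018 -0.23691636  0.13718605] [-3.14148522e+00  3.79837895e-04  6.40229470e-02] [ 0.78179076  0.34533033 -0.53885806]
```

View pics/l4.png

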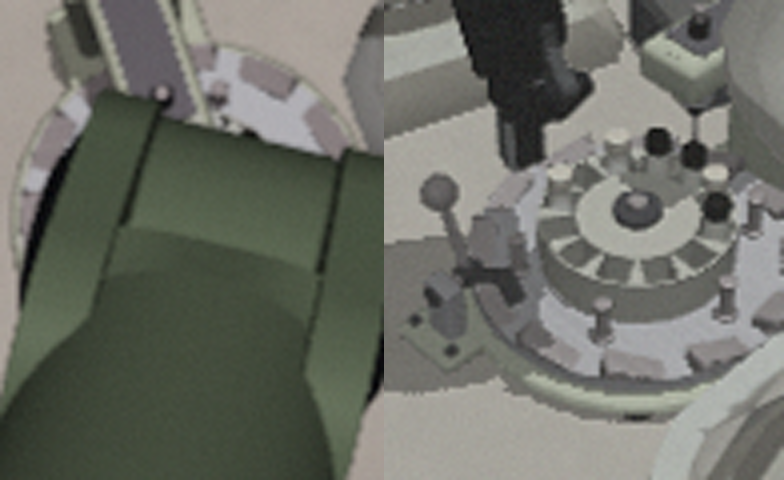

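servo_tool(plan=[[0,0,-20,0,1],[0,0,-40,0,1],[0,0,-55,0,1],[0,0,-62,0,1],[0,0,-68,0,1],[0,0,-72,0,1],[0,0,-75,0,1],[0,0,-78,0,1],[0,0,-80,0,1],[0,0,-80,0,1]])

```text
clock: 5.5
position: [0.5112, -0.2365, 0.0573]
tool_rot: [3.142, -0.0, 0.063]
force: [-0.4, 0.2, 0.4]
grip_width: -0.0
```

```bash
python3 look.py 5
```

```text
5.6 [ 0.51132908 -0.23644168  0.05753108] [ 3.14148386e+00 -2.91745317e-04  6.27847004e-02] [-0.51580304 -0.50896777  0.85016726]
```

View pics/l5.png

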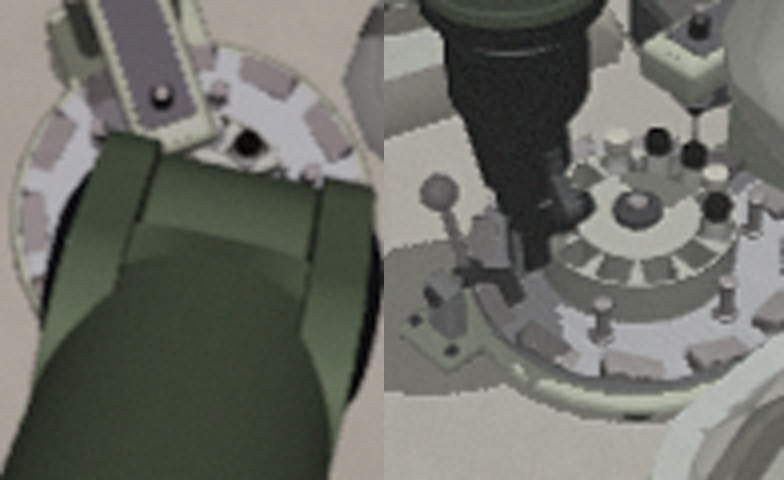

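```bash
python3 -c "
import numpy as np
r=np.array([-73.7,-9.4])
for p in np.arange(.05,.75,.05):
    R=np.array([[np.cos(p),np.sin(p)],[-np.sin(p),np.cos(p)]]);print(round(p,2),(R@r-r).round(1))"
```

```text
0.05 [-0.4  3.7]
0.1 [-0.6  7.4]
0.15 [-0.6 11.1]
0.2 [-0.4 14.8]
0.25 [-0.  18.5]
0.3 [ 0.5 22.2]
0.35 [ 1.2 25.8]
0.4 [ 2.2 29.4]
0.45 [ 3.2 33. ]
0.5 [ 4.5 36.5]
0.55 [ 6.  39.9]
0.6 [ 7.6 43.3]
0.65 [ 9.3 46.5]
0.7 [11.3 49.7]
```

servo_tool(plan=[[0,0,-3,0,1],[0,0,-6,0,1],[0,0,-10,0,1],[0,0,-10,0,1],[0,2,-10,-0.03,1],[0,4,-10,-0.05,1],[0,6,-10,-0.08,1],[0,7,-10,-0.1,1],[0,7,-10,-0.1,1],[0,7,-10,-0.1,1]])

```text
clock: 6.43
position: [0.5113, -0.2294, 0.0473]
tool_rot: [3.141, -0.0, -0.036]
force: [0.3, -0.3, -0.2]
grip_width: 0.0001
```

servo_tool(plan=[[0,3,0,-0.04,1],[0,6,0,-0.08,1],[0,9,0,-0.12,1],[1,12,0,-0.16,1],[1,15,0,-0.2,1],[2,18,0,-0.24,1],[2,21,0,-0.28,1],[3,24,0,-0.32,1],[4,26,0,-0.35,1],[4,26,0,-0.35,1]])

```text
clock: 7.27
position: [0.5154, -0.203, 0.0473]
tool_rot: [-3.142, 0.0, -0.388]
force: [0.3, -0.0, 0.1]
grip_width: 0.0
```

```bash
python3 look.py 6
```

```text
7.3667 [ 0.51525037 -0.20343343  0.04729411] [ 3.14158712e+00 -5.67042674e-05 -3.85533780e-01] [-0.18799261  0.5989049  -0.2968404 ]
```

View pics/l6.png

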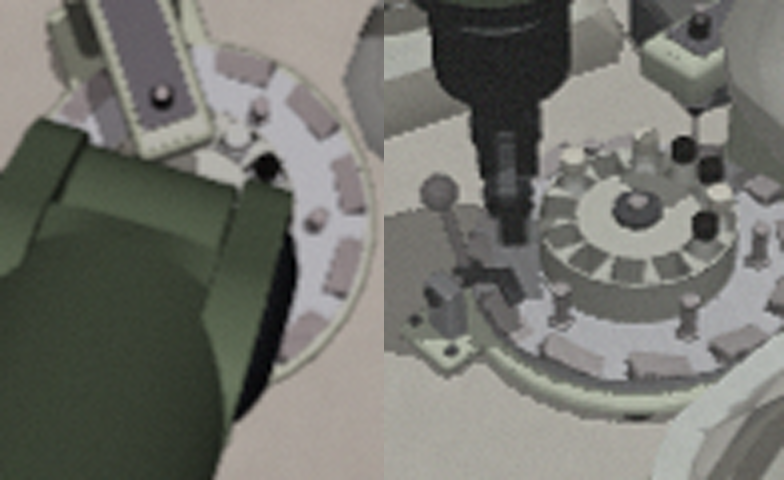

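```bash
cat > ang.py <<'E'
from h import *
c=np.array([.5838,-.2264])
def a(u,v,n="top"):
    d=onz(n,u,v,.059)[:2]-c;return np.arctan2(d[1],d[0])
def t(x,y):return ((x+.5)/4-.5+262,(y+.5)/4-.5+130)
def s(x,y):return ((x-384+.5)/4-.5+270,(y+.5)/4-.5+150)
E
python3 - <<'E'
from ang import *
for q in [(260,105),(316,216)]:
    th=np.degrees(a(*t(*q)));k=(th-150-17.8)%60;print("carousel",np.radians(60-k))
for q in [(562,288),(691,300),(763,231)]:
    o=a(*s(*q),"side");th=np.degrees(o);k=(th-150-17.8)%60;print("side",np.radians(60-k))
for q in [(231,298),(360,393),(545,360)]:
    th=np.degrees(a((q[0]+.5)/6-.5+265,(q[1]+.5)/6-.5+160,"side"));print("side0",np.radians(-((th-150-17.8+30)%60-30)))
E
```

```text
carousel 0.34134795313121186
carousel 0.32825394092503835
side 0.31237216360172126
side 0.3170028903691965
side 0.3980335895331575
side0 -0.029908391602121883
side0 -0.055467133295099724
side0 -0.03434206437052675
```

servo_tool(plan=[[1,1,0,-0.02,1],[1,3,0,-0.04,1],[2,4,0,-0.06,1],[2,6,0,-0.08,1],[3,7,0,-0.1,1],[3,8,0,-0.12,1],[4,9,0,-0.13,1],[4,10,0,-0.15,1],[5,11,0,-0.16,1],[5,11,0,-0.16,1]])

```text
clock: 8.2
position: [0.5203, -0.1921, 0.0473]
tool_rot: [-3.141, 0.0, -0.548]
force: [-1.5, -0.6, 1.1]
grip_width: 0.0002
```

```bash
python3 look.py 7
```

```text
8.3 [ 0.52028995 -0.19220294  0.04725668] [-3.14146556e+00  3.22938329e-05 -5.46783148e-01] [-0.33779123  0.28324168  0.25141878]
```

View pics/l7.png

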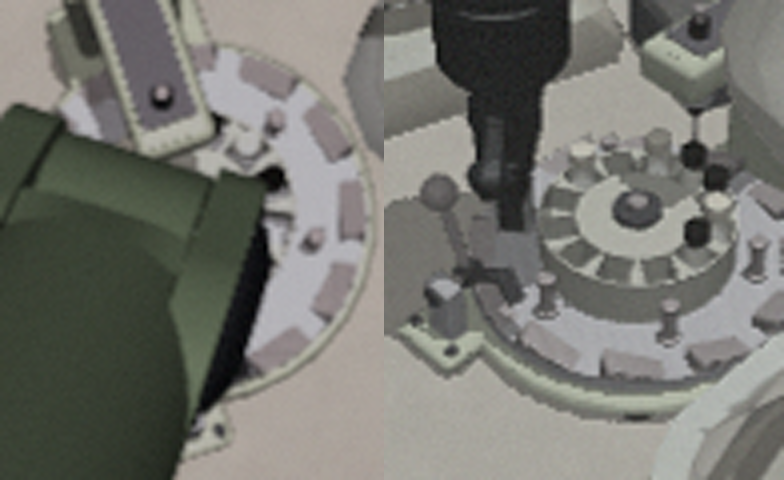

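Run:
```python
from ang import *
for q in [(275,119),(314,236)]:
    th=np.degrees(a(*t(*q)));k=(th-150-17.8)%60;print("carousel",np.radians(60-k))
for q in [(547,276),(670,305),(759,242)]:
    th=np.degrees(a(*s(*q),"side"));k=(th-150-17.8)%60;print("side",np.radians(60-k))
```

```text
carousel 0.5013983111722591
carousel 0.49210624545656695
side 0.4958876178694596
side 0.4824767197072895
side 0.5236222139391619
```

servo_tool(plan=[[-2,-3,0,0.04,1],[-4,-7,0,0.1,1],[-4,-7,0,0.1,1],[-4,-7,30,0.1,1],[-4,-7,65,0.15,1],[-4,-7,103,0.27,1],[-20,10,103,0.39,1],[-40,29,103,0.51,1],[-57,29,103,0.63,1],[-57,29,103,0.75,1]])

```text
clock: 9.13
position: [0.4606, -0.1625, 0.1506]
tool_rot: [-3.141, 0.001, 0.208]
force: [0.4, -1.3, -0.1]
grip_width: 0.0001
```

servo_tool(plan=[[0,0,0,0.12,1],[0,0,0,0.12,1],[0,0,0,0.12,1],[0,0,0,0.12,1],[0,0,0,0.12,1],[0,0,0,0.12,1],[0,0,0,0.12,1],[0,0,0,0.12,1],[0,0,0,0.12,1],[0,0,0,0.12,1]])

```text
clock: 9.97
position: [0.4632, -0.1634, 0.1503]
tool_rot: [-3.142, 0.0, 0.322]
force: [-0.3, -0.7, -0.3]
grip_width: 0.0001
```

```bash
python3 look.py 8
```

```text
10.0667 [ 0.46321519 -0.16340333  0.15028563] [-3.14157977e+00 -1.33334871e-06  3.22599285e-01] [-1.20894346  0.0302295   0.81829573]
```

View pics/l8.png

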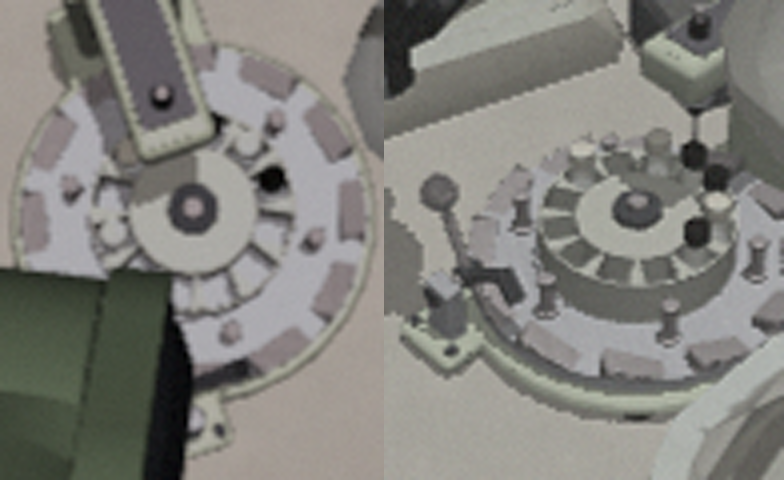

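servo_tool(plan=[[0,0,-20,0,1],[0,0,-40,0,1],[0,0,-58,0,1],[2,-6,-58,0,1],[4,-11,-58,0,1],[5,-16,-58,0,1],[7,-20,-58,0,1],[8,-24,-58,0,1],[9,-27,-58,0,1],[9,-27,-58,0,1]])

```text
clock: 10.9
position: [0.4725, -0.1913, 0.0927]
tool_rot: [3.141, -0.001, 0.322]
force: [-0.4, -0.4, 0.1]
grip_width: 0.0001
```

```bash
python3 look.py 9
```

```text
11.0 [ 0.47221944 -0.19049416  0.0924846 ] [ 3.14149844e+00 -2.16506859e-04  3.22486135e-01] [-0.383074    1.09373902  0.85613317]
```

View pics/l9.png

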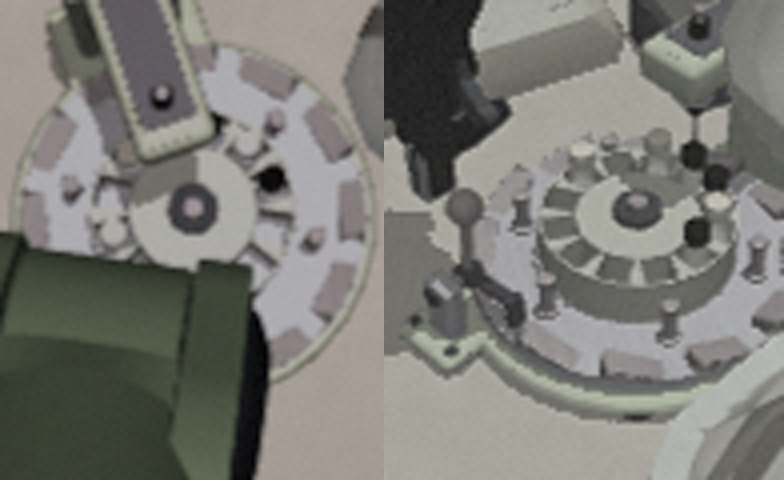

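servo_tool(plan=[[-2,6,0,0,1],[-4,12,0,0,1],[-6,18,0,0,1],[-8,24,0,0,1],[-8,24,0,0,1],[-8,24,0,0,1],[-8,24,0,0,1],[-8,24,0,0,1],[-8,24,0,0,1],[-8,24,0,0,1]])

```text
clock: 11.83
position: [0.4642, -0.1666, 0.0923]
tool_rot: [-3.142, 0.0, 0.322]
force: [0.1, -0.7, 0.3]
grip_width: -0.0003
```

```bash
python3 look.py 10; python3 -c "
from h import *
for d in (0,3,6,9,12,15,31):
  print(d,(proj('side',[.4845-.317*d/1e3,-.2268+.948*d/1e3,.1])-[270,150])*4+[384,0])"
```

```text
11.9333 [ 0.46420605 -0.16654582  0.09226841] [-3.14156079e+00 -1.41146240e-05  3.22464984e-01] [-0.38848692 -0.33449463 -0.45288549]
0 [472.125396   215.44845706]
3 [468.66474086 212.841176  ]
6 [465.21720859 210.2437818 ]
9 [461.78272468 207.65621833]
12 [458.3612152  205.07842987]
15 [454.95260676 202.51036115]
31 [436.98826369 188.97590323]
```

View pics/l10.png

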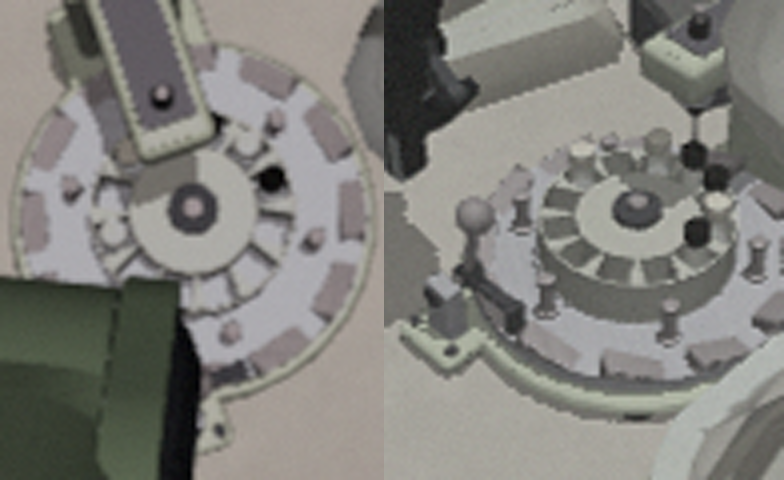

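servo_tool(plan=[[-3,8,0,0,1],[-3,8,30,0,1],[-3,8,65,0,1],[-3,8,100,0,1],[-10,45,130,0,1],[-20,80,130,0,1],[-20,115,130,0,1],[-20,150,130,0,1],[-20,150,130,0,1],[-20,150,130,0,1]])

```text
clock: 12.77
position: [0.4439, -0.0144, 0.2224]
tool_rot: [-3.141, -0.0, 0.326]
force: [0.1, -1.1, -0.7]
grip_width: -0.0
```

```bash
python3 look.py 11
```

```text
12.8667 [ 0.44394735 -0.01659493  0.22221308] [3.14138618e+00 2.38840418e-04 3.22777172e-01] [-0.15996524 -0.25814482  0.81248533]
```

View pics/l11.png

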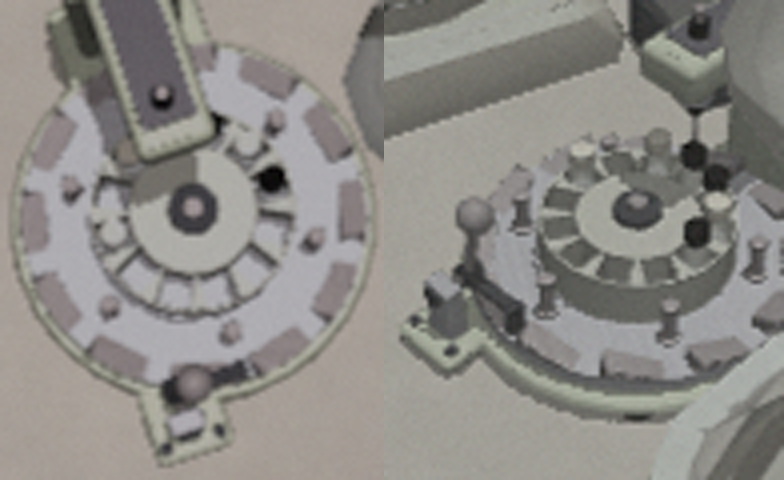

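View pics/top11.png

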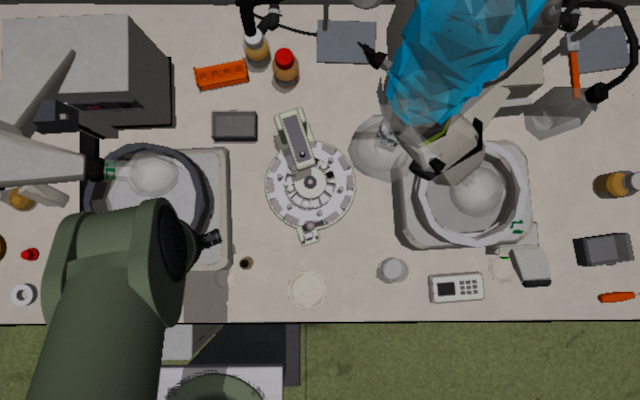

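Run:
```python
from ang import *
for q in [(275,119),(314,236),(231,329),(109,307),(70,186)]:
    th=np.degrees(a(*t(*q)));k=(th-150-17.8)%60;print("carousel",np.radians(60-k))
A=cv2.imread("pics/top0.png");B=cv2.imread("pics/top11.png")
for n,(u,v) in dict(beaker=(375,252),dropper=(236,252),tip=(205,105)).items():
    d=cv2.absdiff(A[v:v+38,u:u+58 if n=="tip" else u+36],B[v:v+38,u:u+58 if n=="tip" else u+36]);print(n,d.mean())
bot.job_done();print("done")
```

```text
carousel 0.5013983111722591
carousel 0.49210624545656695
carousel 0.514285030440372
carousel 0.5177202246433045
carousel 0.5406519576846227
beaker 12.925925925925926
dropper 13.045565302144249
tip 9.741833030852995
the job is handed in; nothing more can be done
done
```

The job is done and handed in at about 13 s of the 48 s. With the shut fingertips I pushed the ball lever over onto its stop, where it stayed up by itself. I then pushed the front left peg clockwise by one notch, pushed the lever back and moved the arm clear.

**Last checks:**
- **Carousel:** five pegs in the last top picture give 0.49 to 0.54 rad relative to the start. The mean is about 0.51 rad, inside the 0.434 to 0.614 window.
- **Pawl:** the ball is back at its starting pixel in both views, to within 1 pixel, so the pawl is fully down.
- **Vials:** those visible stand in their pockets. The head hides part of the ring from above.
- **Forces:** the highest reading at the end of any move was about 4 N, with the ball against its stop.

**Checks that disagreed or were weak:**
- **Carousel angle mid-push:** single side-view pegs differed from the top view by up to 0.07 rad.
- **Bystanders:** the picture difference around the beaker, dropper bottle and tip box came out at 10 to 13 grey levels. I had no noise baseline for it, so that test settles nothing. All three look unmoved by eye, and no planned path came down near them.

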